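# Turn a cup of nuts out into a heap

### The job

Three steel nuts are inside the steel mixing cup that lies on its side in the low metal rest. Turn this cup mouth down onto the bare bench with the nuts under it, lift it straight up so that the nuts stay behind in one heap, and stand the cup mouth down on the bench beside the heap.

Things in the scene. Friction and masses are not known exactly. Their poses are not given: they have to be found in the camera images.
- parts_cup: steel cup lying level: 116 mm long, body 67-70 mm across, rim 72, wall 3, 0.28 kg. Origin: centre of the outer base; +z from base to mouth; axis 60 mm above the bench. Grip it level across its middle, fingers slanting 45 degrees down towards the mouth: a 90 degree pitch then puts it mouth down. Ahead of the mouth the bench is bare for 300 mm, 100 mm to each side. A like cup stands upright: not it.
- nut_0: steel hex nut, 19 mm across flats, 10 mm thick, 17 g, origin at its centre, +z along its hole; it lies loose in the lying cup, near the base
- nut_1: a second such nut, in the middle of the cup. (The cup's rest is fixed: two aluminium V saddles on a strip 104 mm long, under the cup's middle; 58 mm wide and at most 36 mm high, so narrower than the cup, which sticks out past both its ends.)
- nut_2: a third such nut, the one nearest the mouth, about 50 mm inside it. (All three slide towards the mouth once it points well down.)
Things that resemble listed ones, but are neither listed nor needed, are in the scene too. Leave any blue, pink or red look-alike of the parts_cup alone.

How it is judged:
On the way, in this order (a step that is already met when the one before it is completed fails the run):
1. the cup stands mouth down on the bench (within 10 degrees and 10 mm) with all three nuts under it (angle between parts_cup's own z axis and vertical above 2.967 rad and height (world z) of parts_cup below 0.126 m and horizontal distance between each of nut_0, nut_1, nut_2 and parts_cup below 0.035 m), for 0.2 s.
2. the cup is lifted straight up, rim 70 mm or more above the bench and its axis still within 75 mm of each nut, the nuts left on the bench (height (world z) of parts_cup above 0.186 m and angle between parts_cup's own z axis and vertical above 2.79 rad and horizontal distance between each of nut_0, nut_1, nut_2 and parts_cup below 0.075 m and height (world z) of each of nut_0, nut_1, nut_2 below 0.055 m), for 0.1 s.
At the end, for the whole second after the job is handed in: The three nuts lie on the bench in one heap, their centres no more than 70 mm apart; the cup stands at rest on the bench mouth down (within 10 degrees), beside the heap and not over it (its axis at least 45 mm from each nut's centre) (angle between parts_cup's own z axis and vertical above 2.967 rad and height (world z) of parts_cup below 0.122 m and linear speed of parts_cup below 0.03 m/s and horizontal distance between each of nut_0, nut_1, nut_2 and parts_cup above 0.045 m and horizontal distance between nut_0 and nut_1 below 0.07 m and horizontal distance between each of nut_1, nut_0 and nut_2 below 0.07 m and height (world z) of nut_0 between -0.01 and 0.055 m and height (world z) of nut_1 between -0.01 and 0.055 m and height (world z) of nut_2 between -0.01 and 0.055 m); the robot touches nothing.
It also fails if it takes over 45 s, if anything falls off the work surface, if the arm or the gripper's body presses on something with over 40 N, if the wrist force passes 120 N, or if a joint passes its speed limit or range.

### The arm

A 6-joint arm with a two-finger parallel gripper is mounted at the origin on a cart in front of the work surface, level with it; the furniture and walls round the work are solid. World frame = base frame: x ahead of the robot, y to its left, z up, the work surface at z = 0. Lengths are in m, angles in rad, forces in N, time in s.
With the tool pointing down it reaches from about 0.275 to 0.825 m from the base axis. Payload 4.9 kg.
Tool frame: the origin (TCP) lies midway between the tips of the shut fingers; the grasp point (between the pads) lies 19 mm behind it (bot.grip_depth is the distance from the TCP to the grasp point, in m); z points along the fingers, y is the line along which they close (so a half turn about z gives the same grasp; the last joint's range is limited). The gripper opens to 85 mm and grips with 20 to 120 N. Pads are 22 mm wide; open, the fingers measure 114 mm over their backs; the gripper's body (76 mm by 85 mm) begins 54 mm behind the grasp point. The pads swing forward as they close: fully open they stand 13 mm farther back than shut.
Start: joints at [-1.379, 0.326, -0.193, 1.052, 0, 1.437], TCP at [0.176, -0.521, 0.231] pointing down, gripper open.
Joint ranges: [-2.65, 2.65], [-0.97, 1.79], [-1.3, 1.35], [-1.93, 2.1], [-1.47, 1.37], [-3.14, 3.14]. Speed limits (rad/s): [2.57, 2.57, 3.14, 3.14, 3.14, 3.14].

### API

Orientations are given as a unit quaternion [w, x, y, z].
In Python, from cell import bot gives the robot as it stands. Calls block until the motion is done:
- bot.move_pose(position, orientation): joint-space move of the TCP to a pose.
- bot.move_linear(position, speed=0.15, rotation=None, until_force=None): straight line of the TCP; rotation=None keeps the orientation; speed is the mean speed in m/s. With until_force (N) it stops when the force on the tool has changed by that much, and returns True; else False.
- bot.goto_joints(angles): joint-space move.
- bot.set_gripper(opening, grasp_force=None): opening from 0.0 (shut) to 1.0 (fully open); grasp_force is the grip in N (None keeps the last); returns when the fingers have stopped.
- bot.wait(seconds).
- bot.solve_ik(position, orientation): joint angles nearest the present ones, or None.
- bot.camera(name): name is "side" or "top"; returns the picture (480x640x3 uint8, red, green, blue); there is no depth.
- bot.calibration(name): a dict with "mtx" (3x3 intrinsics, pixels), "extrinsics" (4x4, takes a point from world to camera coordinates). Camera axes: x right, y down, z forward; pixel columns grow to the right and rows downward; lengths in m; the calibration is good to about 2 mm. A picture is of the moment at which its call begins. calibration takes no time and is no camera call.
A pose or a line that the arm cannot do raises bot.PlanningError and nothing moves.
- bot.close_job(): hands the job in; it is judged then, once.
Trained networks look in the newest picture that a camera, given by its name, has taken for a name from the list of things; names that differ only in an ending like _2 or _b are one class to them, and where a whole thing is asked for, a point or a joint stands for the part that bears it (a point fixed in the world has none). Each returns a list of dicts, best first, with "confidence" (0 to 1); they miss things now and then, are a little off and sometimes report something else, mostly with a low value. They report only what shows in the picture. A call takes as long as a camera call. They do not tell look-alikes from the thing itself.
- bot.search_frame(camera, thing): "bbox" ([left, top, width, height] in pixels, round what is visible of it).
Readings, each from a call of its own:
- bot.read_clock(): time.
- bot.read_joint_positions(): joint angles.
- bot.read_joint_vel(): joint speeds.
- bot.read_joint_efforts(): joint torques, N m.
- bot.read_position(): TCP position.
- bot.read_tool_rot(): TCP orientation.
- bot.read_ft_force(): force on the tool from outside, world axes, zero at the start.
- bot.read_moment(): the same for the moment, N m.
- bot.read_gripper_width(): opening from 0.0 (shut) to 1.0 (fully open).
- bot.read_finger_force(): force on a finger pad.
Only numpy, scipy, OpenCV 4.12 (cv2) and the standard library are available. Lean on these libraries where they do the work, as an engineer would, in place of code of your own. Each camera call takes 0.05 s, during which the arm holds its last target. There are 200 camera calls.

## Working session

There is one attempt and no reset: what is moved stays moved. The work goes in short steps, each a Python script; the robot and the scene stay as the last script left them, time stands still between calls to the robot, and variables do not carry over. Pictures are saved under pics/ and viewed, at most 12 in all, crops included, and the job is handed in when it is done.

```bash
mkdir -p pics; ls
python3 - <<'E'
from cell import bot
import cv2
for c in("side","top"):
    im=bot.camera(c); cv2.imwrite(f"pics/{c}0.png",im[:,:,::-1])
    k=bot.calibration(c); print(c,k["mtx"].round(1).tolist(),k["extrinsics"].round(4).tolist())
    for t in("parts_cup","nut_0"):
        for d in bot.search_frame(c,t): print(c,t,[round(float(v)) for v in d["bbox"]],round(d["confidence"],2))
print(bot.grip_depth,bot.read_clock())
E
```

```text
pics
side [[590.6, 0.0, 321.8], [0.0, 590.6, 239.1], [0.0, 0.0, 1.0]] [[0.9996, -0.0284, -0.0075, -0.4559], [-0.0187, -0.4196, -0.9075, 0.1248], [0.0226, 0.9073, -0.4199, 0.9399], [0.0, 0.0, 0.0, 1.0]]
side parts_cup [262, 202, 54, 52] 0.9
side parts_cup [230, 242, 80, 58] 0.89
side parts_cup [348, 200, 40, 56] 0.71
side parts_cup [424, 279, 96, 59] 0.57
side nut_0 [366, 234, 6, 3] 0.52
side nut_0 [365, 235, 10, 10] 0.49
top [[515.6, 0.0, 322.2], [0.0, 515.6, 240.6], [0.0, 0.0, 1.0]] [[0.0109, -0.9998, 0.015, 0.0958], [-0.991, -0.0128, -0.1336, 0.4857], [0.1338, -0.0134, -0.9909, 0.8896], [0.0, 0.0, 0.0, 1.0]]
top parts_cup [195, 259, 78, 59] 0.97
top parts_cup [386, 95, 47, 78] 0.93
top parts_cup [301, 269, 67, 70] 0.83
top parts_cup [232, 178, 67, 48] 0.62
0.0187 0.3
```

View pics/top0.png

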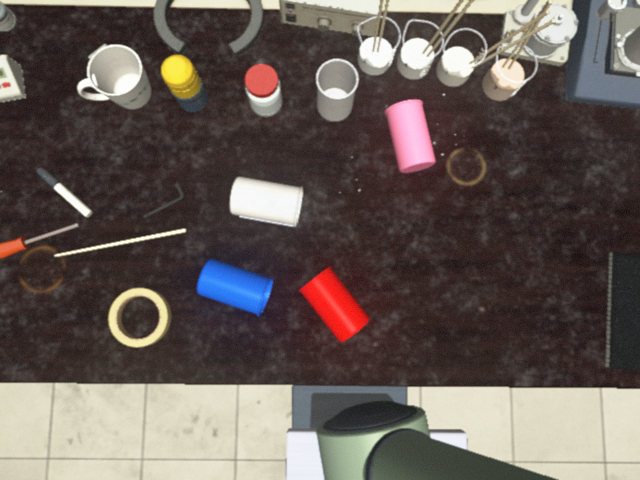

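View pics/side0.png

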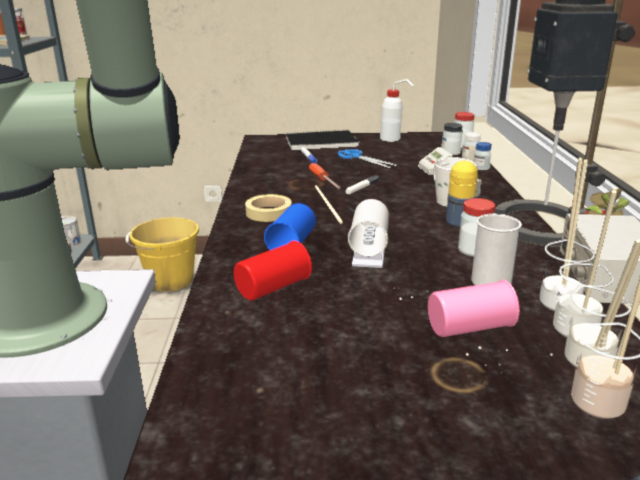

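The candidates, by top-view pixel, are blue (235,287), red (335,305), pink (411,135), the upright grey cup (337,89), and the bare steel cup lying in the white-looking rest at (267,201). The last one matches: steel, on a rest, and its mouth faces the side camera (369,235), towards -y. I'll measure it and check it with a close crop.

```bash
cat > h.py <<'E'
import numpy as np, cv2
from cell import bot
from scipy.spatial.transform import Rotation as R
def px(c,P):
    k=bot.calibration(c); q=np.c_[np.atleast_2d(P),np.ones(len(np.atleast_2d(P)))]@k["extrinsics"][:3].T
    q=q@k["mtx"].T; return q[:,:2]/q[:,2:]
def ray(c,uv,z):
    k=bot.calibration(c); E=np.array(k["extrinsics"]); o=-E[:3,:3].T@E[:3,3]
    d=E[:3,:3].T@np.linalg.inv(k["mtx"])@[uv[0],uv[1],1]; return o+d*(z-o[2])/d[2]
def quat(M): return R.from_matrix(M).as_quat()[[3,0,1,2]]
E
python3 - <<'E'
from h import *
t=cv2.imread("pics/top0.png"); s=cv2.imread("pics/side0.png")
x0,y0,x1,y1=215,165,320,240
g=cv2.cvtColor(t,cv2.COLOR_BGR2GRAY); m=np.zeros_like(g); m[y0:y1,x0:x1]=(g[y0:y1,x0:x1]>110)*255
m=cv2.morphologyEx(m,cv2.MORPH_OPEN,np.ones((5,5)))
c=max(cv2.findContours(m,0,2)[0],key=cv2.contourArea); b=cv2.boxPoints(cv2.minAreaRect(c)); print("box",b.tolist())
for p in b: print(ray("top",p,.06).round(4))
a=cv2.resize(t[y0:y1,x0:x1],(560,400),interpolation=2); d=cv2.resize(s[190:280,330:410],(0,0),fx=4.4,fy=4.4)[:400]
cv2.imwrite("pics/crop.png",cv2.copyMakeBorder(np.hstack([a,np.zeros((400,1,3),np.uint8)]),0,0,0,0,0))
h=min(a.shape[0],d.shape[0]); cv2.imwrite("pics/crop.png",np.hstack([a[:h],d[:h]])[:, :800])
for n,uv in(("pink",(418,172)),("red",(325,268)),("blue",(270,290))): print(n,ray("top",uv,.035).round(3))
print("cam",(-np.array(bot.calibration("top")["extrinsics"])[:3,:3].T@np.array(bot.calibration("top")["extrinsics"])[:3,3]).round(3))
E
```

```text
box [[226.10401916503906, 215.07717895507812], [233.17115783691406, 175.03021240234375], [304.4228515625, 187.60403442382812], [297.355712890625, 227.6510009765625]]
[0.5233 0.2695 0.06  ]
[0.595  0.2597 0.06  ]
[0.5742 0.1341 0.06  ]
[0.5029 0.1453 0.06  ]
pink [ 0.612 -0.071  0.035]
red [0.435 0.096 0.035]
blue [0.395 0.192 0.035]
cam [0.361 0.114 0.945]
```

View pics/crop.png

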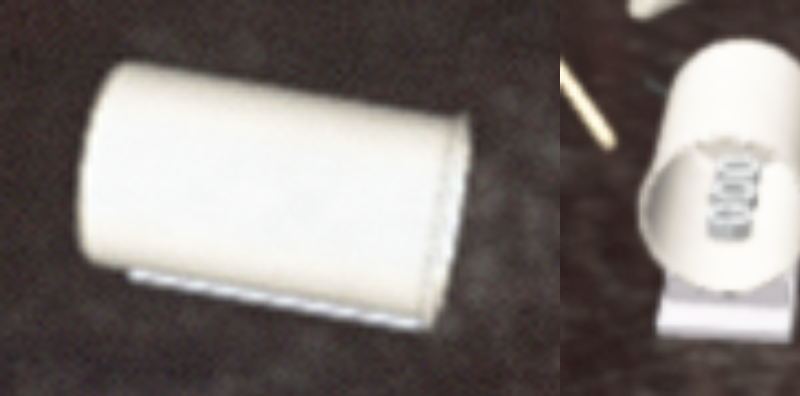

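The crop confirms it: three nuts are visible in the mouth of the steel cup at side px (369,235), with the rest beneath. I'll fit the cup pose by silhouette and check IK for the whole plan.

```bash
cat >> h.py <<'E'
def frame(yaw): # d mouth direction (horizontal), n = lateral axis
    d=np.array([np.cos(yaw),np.sin(yaw),0]); return d,np.array([-d[1],d[0],0]),np.array([0,0,1.])
def cuppose(rim,th,yaw,L,e,a):
    """rim: world point of lowest rim point; th pitch (0 level, pi/2 mouth down); L grip distance from base; e: TCP past axis; a: tool slant"""
    d,n,z=frame(yaw)
    ax=np.cos(th)*d-np.sin(th)*z; up=np.cos(th)*z+np.sin(th)*d   # cup axis to mouth, cup 'up'
    g=rim+.036*up-(.116-L)*ax
    tz=np.sin(a)*ax-np.cos(a)*up
    ty=n; tx=np.cross(ty,tz)
    return g+e*tz, np.c_[tx,ty,tz]
E
cat > plan.py <<'E'
from h import *
import sys
t=cv2.imread("pics/top0.png"); g=cv2.cvtColor(t,cv2.COLOR_BGR2GRAY); m=np.zeros_like(g); m[165:240,215:320]=(g[165:240,215:320]>110)*255
S=4
big=cv2.resize(m[160:250,205:330],None,fx=S,fy=S)/255.
an=np.linspace(0,2*np.pi,40)
def model(p):
    d,n,z=frame(p[2]); c=np.array([p[0],p[1],.06]); im=np.zeros(big.shape,np.uint8)
    ring=lambda s,r: c+s*d+r*(np.outer(np.cos(an),n)+np.outer(np.sin(an),z))
    cup=np.vstack([ring(-.058,.0335),ring(.055,.035),ring(.052,.036),ring(.058,.036)])
    b=np.array([[p[0],p[1],h]+s*d+w*n for s in(-.052,.052) for w in(-.029,.029) for h in(0,.005)])
    for P in(cup,b):
        q=(px("top",P)-[205,160]+.5)*S; cv2.fillConvexPoly(im,cv2.convexHull(q.astype(np.float32)).round().astype(int),1)
    return cv2.GaussianBlur(im.astype(float),(0,0),3)
from scipy.optimize import minimize
r=minimize(lambda p:np.abs(model(p)-big).sum(),[.549,.202,-1.72],method="Nelder-Mead",options=dict(initial_simplex=[[.549,.202,-1.72],[.555,.202,-1.72],[.549,.208,-1.72],[.549,.202,-1.65]]))
print("fit",r.x.round(4),r.fun/big.sum())
E
python3 plan.py
cat > ik.py <<'E'
from h import *
import sys
C=np.array([float(v) for v in sys.argv[1:3]]); yaw=float(sys.argv[3])
d,n,z=frame(yaw); mid=np.array([*C,0])
lim=np.array([[-2.65,2.65],[-.97,1.79],[-1.3,1.35],[-1.93,2.1],[-1.47,1.37],[-3.14,3.14]])
for a in(45,35):
  for flip in(1,-1):
    for nm,f,h,th in(("above",.058,.124,0),("grasp",.058,.024,0),("lift",.058,.07,0),("fwd",.175,.003,0),("p45",.175,.003,45),("p45s",.25,.003,45),("down",.25,0,90),("up",.25,.09,90),("back",.13,.09,90)):
        P,M=cuppose(mid+f*d+h*z,np.radians(th),yaw,.044,.017,np.radians(a)); M=M@np.diag([flip,flip,1])
        q=bot.solve_ik(P,quat(M)); print(a,flip,nm,P.round(3),None if q is None else (np.round(q,2).tolist(), round(float(np.min(np.minimum(q-lim[:,0],lim[:,1]-q))),2)))
E
python3 ik.py $(python3 plan.py|sed 's/[^0-9. -]//g'|awk '{print $1,$2,$3}')
```

```text
fit [ 0.5498  0.1999 -1.7486] 0.04194356870776685
45 1 above [0.55  0.202 0.148] ([0.51, 0.91, 0.34, 1.57, -0.58, 2.43], 0.53)
45 1 grasp [0.55  0.202 0.048] ([0.51, 1.01, 0.28, 1.41, -0.58, 2.43], 0.69)
45 1 lift [0.55  0.202 0.094] ([0.51, 0.96, 0.3, 1.48, -0.58, 2.43], 0.62)
45 1 fwd [0.529 0.087 0.027] ([0.37, 0.89, -0.05, 1.11, -0.65, 2.28], 0.82)
45 1 p45 [0.523 0.053 0.062] ([-0.04, 0.46, -0.48, 0.63, 0.0, 1.71], 0.82)
45 1 p45s [ 0.51  -0.021  0.062] ([-0.19, 0.44, -0.52, 0.62, 0.0, 1.56], 0.78)
45 1 down [ 0.501 -0.07   0.06 ] ([-0.68, 0.7, -0.36, 0.96, 0.67, 0.91], 0.7)
45 1 up [ 0.501 -0.07   0.15 ] ([-0.68, 0.58, -0.3, 1.14, 0.67, 0.91], 0.7)
45 1 back [0.523 0.048 0.15 ] ([-0.47, 0.5, -0.43, 0.92, 0.74, 1.17], 0.63)
45 -1 above [0.55  0.202 0.148] ([0.51, 0.91, 0.34, 1.57, -0.58, -0.71], 0.53)
45 -1 grasp [0.55  0.202 0.048] ([0.51, 1.01, 0.28, 1.41, -0.58, -0.71], 0.69)
45 -1 lift [0.55  0.202 0.094] ([0.51, 0.96, 0.3, 1.48, -0.58, -0.71], 0.62)
45 -1 fwd [0.529 0.087 0.027] ([0.37, 0.89, -0.05, 1.11, -0.65, -0.86], 0.82)
45 -1 p45 [0.523 0.053 0.062] ([-0.04, 0.46, -0.
[... 1044 characters left out ...]
ove [0.551 0.204 0.146] ([0.47, 0.79, 0.2, 1.38, -0.48, -0.83], 0.72)
35 -1 grasp [0.551 0.204 0.046] ([0.47, 0.89, 0.12, 1.21, -0.48, -0.83], 0.89)
35 -1 lift [0.551 0.204 0.092] ([0.47, 0.84, 0.15, 1.28, -0.48, -0.83], 0.82)
35 -1 fwd [0.53  0.089 0.025] ([0.32, 0.78, -0.17, 0.94, -0.53, -0.99], 0.94)
35 -1 p45 [0.524 0.056 0.063] ([-0.14, 0.45, -0.51, 0.6, 0.17, -1.53], 0.79)
35 -1 p45s [ 0.511 -0.018  0.063] ([-0.28, 0.44, -0.53, 0.62, 0.17, -1.68], 0.77)
35 -1 down [ 0.502 -0.068  0.062] ([-0.73, 0.82, -0.27, 1.12, 0.77, -2.39], 0.6)
35 -1 up [ 0.502 -0.068  0.152] ([-0.73, 0.69, -0.24, 1.28, 0.77, -2.39], 0.6)
35 -1 back [0.523 0.05  0.152] ([-0.53, 0.6, -0.4, 1.03, 0.88, -2.14], 0.49)
```

The fit residual is 4%, and the centre (0.550, 0.200), 116 mm length and 60 mm axis height all match the description. Moving above the cup.

```bash
cat >> h.py <<'E'
YAW=-1.7486; MID=np.array([.5498,.1999,0]); L,E_,A=.042,.014,np.radians(38)
D,N,Z=frame(YAW)
def pose(f,h,th,lat=0): # lowest rim point: f ahead of the cup's initial middle, height h, pitch deg
    P,M=cuppose(MID+f*D+h*Z+lat*N,np.radians(th),YAW,L,E_,A); return P,quat(M)
def lin(f,h,th,speed=.15,until=None,lat=0):
    P,q=pose(f,h,th,lat); return bot.move_linear(P,speed=speed,rotation=q,until_force=until)
E
python3 - <<'E'
from h import *
bot.set_gripper(1.0)
P,q=pose(.058,.15,0); bot.move_pose(P+[0,0,.1],q); bot.move_pose(P,q)
lin(.058,.094,0)
im=bot.camera("top"); im2=bot.camera("side")
P,q=pose(.058,.094,0); print(P,bot.read_position(),bot.read_clock(), bot.read_ft_force())
cv2.imwrite("pics/above.png",np.hstack([im[100:300,150:400],im2[80:280,280:480]])[:,:,::-1])
E
```

```text
[0.55110542 0.20716438 0.11896785] [0.55212734 0.20761513 0.12086378] 4.5417 [ 0.75503836 -0.40767731 -0.23805072]
```

View pics/above.png

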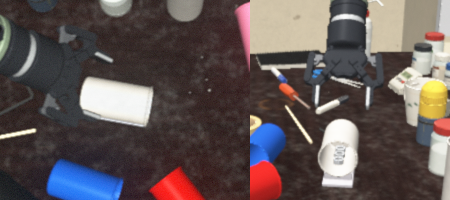

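The gripper straddles the cup in both views: side-crop fingers at 318 and 368, cup mid about 341. Descending and gripping.

Run:
```python
from h import *
print("hit",lin(.058,.024,0,.08,until=12), bot.read_position()-pose(.058,.024,0)[0], bot.read_ft_force().round(2))
im=bot.camera("side"); 
bot.set_gripper(0.0,grasp_force=70); print(bot.read_gripper_width(),bot.read_finger_force(),bot.read_ft_force().round(2))
im2=bot.camera("side");cv2.imwrite("pics/grip.png",np.hstack([im[80:300,270:470],im2[80:300,270:470]])[:,:,::-1]); print(bot.read_clock())
```

```text
hit False [0.00034027 0.00014011 0.00047453] [-1.22 -0.27 -0.27]
0.7702471320173 77.84792504506186 [-1.69  2.59  5.65]
5.9833
```

View pics/grip.png

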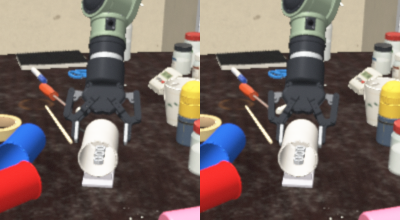

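Held, at a width matching the 67 mm body. Now lift level, go forward past the rest, lower the rim near the bench and pitch slowly to 45°.

Run:
```python
from h import *
lin(.058,.06,0,.06); lin(.178,.06,0,.12)
print("touch",lin(.178,.003,0,.06,until=5),bot.read_position()-pose(.178,.003,0)[0],bot.read_clock())
cv2.imwrite("pics/t.png",bot.camera("side")[:,:,::-1])
for th in range(5,41,5): lin(.178,.004,th,.025)
im=bot.camera("side"); t=bot.camera("top")
print(bot.read_clock(),bot.read_ft_force().round(1),bot.read_gripper_width())
for c in("side","top"):
    for e in bot.search_frame(c,"nut_0"): print(c,np.round(e["bbox"]),round(e["confidence"],2))
p=cv2.imread("pics/t.png")
cv2.imwrite("pics/p40.png",np.vstack([np.hstack([p[:,:,::-1][150:350,250:450],im[150:350,250:450]]),np.hstack([t[100:300,200:400],t[100:300,300:500]])])[:,:,::-1])
```

```text
touch False [3.23511181e-04 6.14831178e-05 3.74579741e-04] 8.9833
12.3083 [-0.4 -0.1 -3.1] 0.7693215056888736
side [354. 296.   9.  12.] 0.49
```

View pics/p40.png

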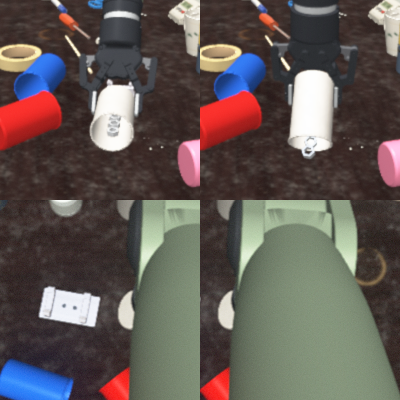

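In the right panel, nuts are emerging at the lower lip, side px about (359,302) and (361,292), still touching the rim. I'll continue the pitch with a forward sweep so the rim pushes them along.

```bash
cat > look.py <<'E'
from h import *
def look(name,f,th):
    im=bot.camera("side"); r=MID+f*D
    for e in bot.search_frame("side","nut_0"):
        b=e["bbox"]; w=ray("side",[b[0]+b[2]/2,b[1]+b[3]/2],.006)-r; print("nut ahead of rim",(w@D).round(3),"lat",(w@N).round(3),round(e["confidence"],2),np.round(b))
    print("lowest rim px",px("side",r)[0].round(),bot.read_clock(),bot.read_ft_force().round(1))
    cv2.imwrite(name,cv2.resize(im[200:400,250:450],(600,600),interpolation=2)[:,:,::-1])
E
python3 - <<'E'
from look import *
f=.178
look("pics/a.png",f,40)
for th in (45,50,55,60): f+=.008; lin(f,.004,th,.03)
look("pics/p60.png",f,60); print(f)
E
```

```text
nut ahead of rim -0.025 lat 0.003 0.61 [357. 286.  11.  11.]
nut ahead of rim 0.011 lat 0.001 0.51 [354. 296.  11.  14.]
lowest rim px [359. 303.] 12.5083 [-0.4  0.4 -3.1]
lowest rim px [357. 313.] 15.0583 [-0.4 -0.1 -2.9]
0.21000000000000002
```

View pics/p60.png

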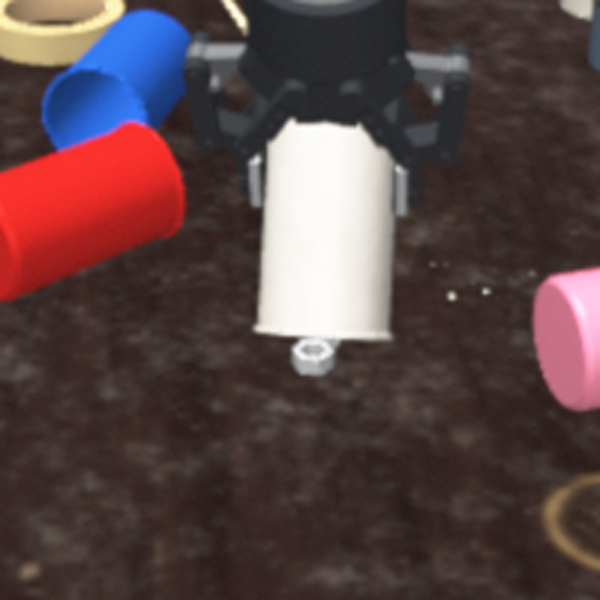

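One nut is on the bench at side px (354,319), about 18 mm ahead of the lower rim and well within the 66 mm the cup will cover. The others are behind it, so I'll finish the pitch and check at 80°.

Run:
```python
from look import *
f=.210
print("nut",(ray("side",(354,319),.006)-MID-f*D)@D)
for th in (65,70,75): f+=.003; lin(f,.004,th,.04)
look("pics/p75.png",f,75); print(f)
```

```text
nut 0.02797492122052128
lowest rim px [357. 316.] 16.2833 [-0.3 -0.2 -3.2]
0.219
```

View pics/p75.png

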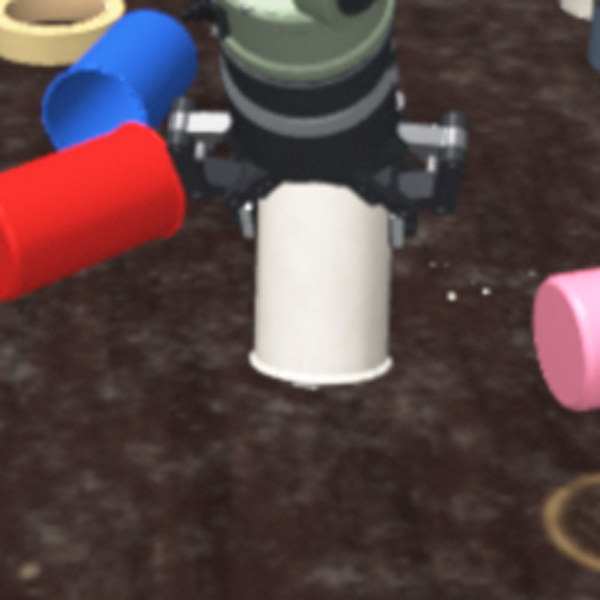

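Only a sliver of nut shows, at px (354,329), under the front rim, so the nuts are well inside. I'll finish to 90° and set it down.

Run:
```python
from look import *
f=.219
print("front edge",(ray("side",(354,329),.002)-MID-f*D)@D)
for th in (80,85,90):
    f+=.002; print(lin(f,.004,th,.04,until=8))
bot.wait(.3); print("down",lin(f,-.004,90,.02,until=8), bot.read_position()-pose(f,0,90)[0]); bot.wait(.4)
look("pics/p90.png",f,90); print(f)
```

```text
front edge 0.040681463936956555
False
False
False
down True [0.00040274 0.00026393 0.00105077]
lowest rim px [356. 318.] 18.4333 [-0.6 -1.3  5.1]
0.225
```

View pics/p90.png

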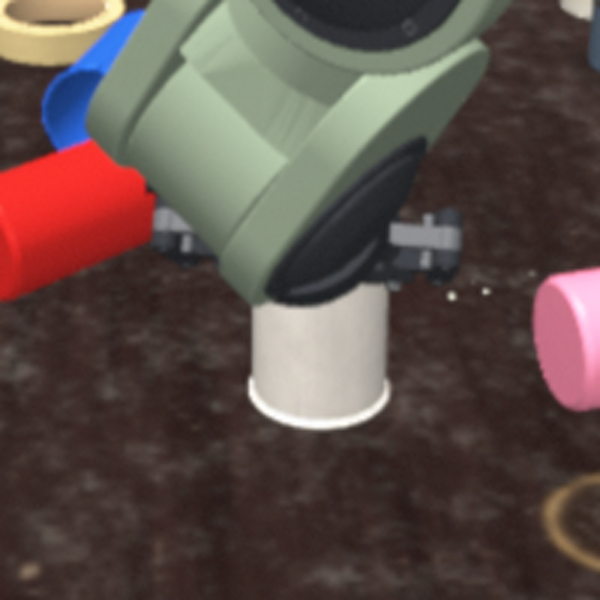

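The cup stands mouth down on the bench (contact at +1 mm) and no nut is outside. Lifting straight up and looking.

Run:
```python
from look import *
f=.225
lin(f,.09,90,.06); bot.wait(.3); look("pics/up.png",f+.036,90)
```

```text
nut ahead of rim -0.025 lat 0.014 0.39 [357. 312.  15.  14.]
lowest rim px [354. 331.] 20.4833 [ 0.4 -0.4 -2.4]
```

View pics/up.png

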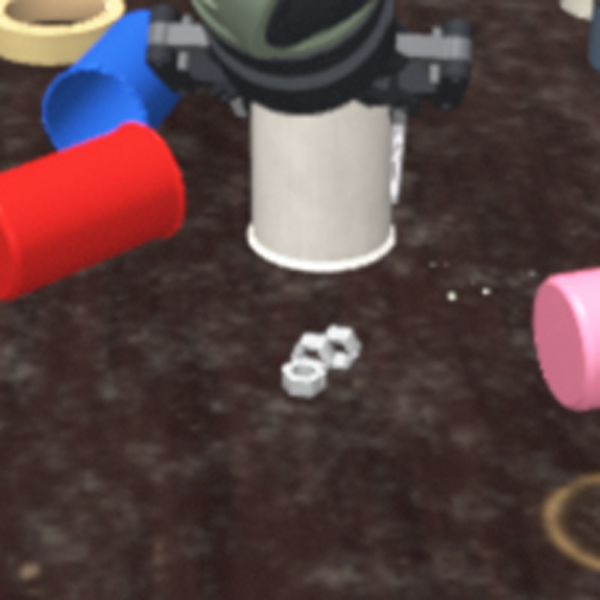

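All three nuts lie in a heap at side px about (351,326), (355,317) and (363,315), under the raised cup. I'll move the cup back 110 mm towards the empty rest, set it down, release and withdraw.

Run:
```python
from look import *
f=.115
lin(f,.09,90,.1); lin(f,.012,90,.08)
print("down",lin(f,-.004,90,.02,until=6),(bot.read_position()-pose(f,0,90)[0]).round(4)); bot.wait(.2)
bot.set_gripper(1.0); bot.wait(.2); print(bot.read_gripper_width(),bot.read_ft_force().round(1))
P,q=pose(f,0.003,90); M=R.from_quat(np.r_[q[1:],q[0]]).as_matrix()
bot.move_linear(bot.read_position()-.11*M[:,2],speed=.06)
bot.move_linear(bot.read_position()+[0,0,.1],speed=.15); bot.wait(.3)
look("pics/end.png",.261,90)
```

```text
down True [0.0001 0.0001 0.0011]
0.9964639156025117 [-0.3  0.5 -0.4]
nut ahead of rim -0.022 lat 0.013 0.47 [355. 313.  18.  14.]
nut ahead of rim -0.026 lat -0.0 0.41 [350. 312.  12.  12.]
lowest rim px [354. 331.] 27.3833 [ 0.1  0.3 -0.6]
```

View pics/end.png

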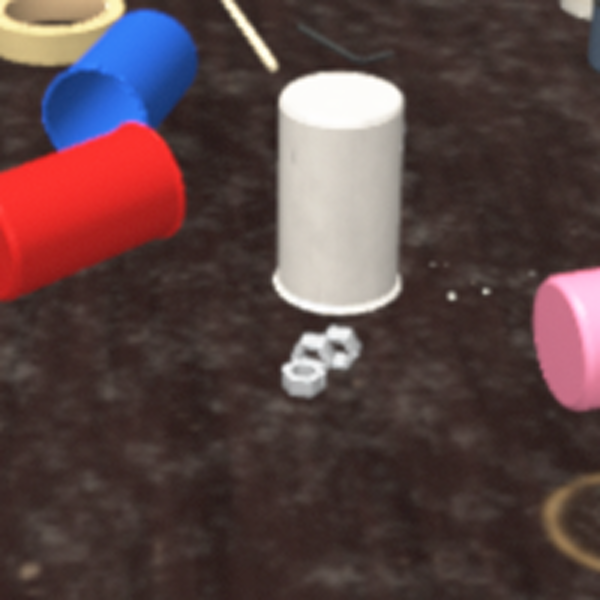

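The cup stands mouth down with its base at px (363,233). The nuts are heaped about 84 mm from its axis, and the arm is clear.

```bash
python3 -c "
from cell import bot
print(bot.close_job())"
```

```text
the job is handed in; nothing more can be done
None
```

I handed the job in at about 27 s: the nuts lie in one heap on the bench, the steel cup stands mouth down about 84 mm from them, and the arm touches nothing; no verdict was returned.

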